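# Return the spice jars to their rack in reverse order

## Robot

A 6-joint arm with a two-finger parallel gripper is mounted at the origin on the work surface. World frame = base frame: x ahead of the robot, y to its left, z up, the work surface at z = 0. Lengths are in m, angles in rad, forces in N, time in s.
With the tool pointing down it reaches from about 0.225 to 0.875 m from the base axis. Payload 3.4 kg.
Tool frame: the origin (TCP) lies on the centre line of the jaws, within the pads' length; the fingertips stand 22 mm ahead of it and the grasp point (between the pads) lies 3 mm ahead of it; z points along the fingers, y is the line along which they close (so a half turn about z gives the same grasp; the last joint's range is limited). The gripper opens to 85 mm and grips with 20 to 120 N. Pads are 22 mm wide; open, the fingers measure 114 mm over their backs; the gripper's body (76 mm by 85 mm) begins 54 mm behind the grasp point. The pads swing forward as they close: fully open they stand 13 mm farther back than shut.
Start: joints at [1.055, 0.276, 1.505, -0, 1.361, -0.121], TCP at [0.221, 0.531, 0.253] pointing down, gripper open.
Joint ranges: [-2.89, 2.89], [-0.75, 2.08], [0.22, 2.7], [-1.18, 4.32], [0.11, 2.71], [-2.7, 2.7]. Speed limits (rad/s): [2.57, 2.57, 3.14, 3.14, 3.14, 3.14].

## Interface

Orientations are given as a unit quaternion [w, x, y, z].
In Python, from rig import readout, optics, ticket gives the robot as it stands. The module is installed in compiled form; this text tells all that it offers.
- The arm moves only by the shell command python3 -m handwheel 'ROWS' [OPENING] [FORCE]. ROWS is a JSON list of rows, 1 to 5 of them, each of 4 numbers: dx, dy, dz in m, then a turn about the tool's z in rad; each row shifts and turns the commanded pose from where the row before left it, along the tool's axes as they then stand; what a row does not reach is not made up. A row lasts 1/12 s, in which the tool goes at most 0.0417 m and 0.125 rad, less where a joint would pass 70% of its speed; a pose out of reach is approached as far as the arm can. OPENING is the finger opening in m, set as the command begins (- or left out keeps the last). The fingers move at their own pace and stop on an object; FORCE is the grip in N (left out, the last holds). Time passes only in rows, so rows that do not move let the fingers close. It prints the time, the measured TCP pose, the force, the opening and the grip force at its end. Input that does not fit is refused with a message, and nothing moves.
- readout.get_state(): the state, without advancing time (a new reading comes with each control period).
- optics.get_image(name): name is "scene" or "top" or "wrist"; returns a dict with "img" (400x640x3 uint8, red, green, blue), "camera_matrix" (3x3 intrinsics, pixels), "T" (4x4, takes a point from camera to world coordinates); the wrist camera has in their place "hand_eye" (4x4, takes a point from camera to tool coordinates, whose origin is the TCP and whose axes are the flange's). Camera axes: x right, y down, z forward; pixel columns grow to the right and rows downward; lengths in m; the calibration is good to about 2 mm. The wrist camera is an equidistant fisheye: a pixel r from the principal point sees the ray r / f radians off the axis. A picture is of the moment at which its call begins: read the wrist's pose just before it. There is no depth.
- ticket.sign_off(): hands the job in; it is judged then, once.
The state is a dict: "clock": time; "qpos": joint angles; "qd": joint speeds; "effort": joint torques, N m; "position": TCP position; "ee_rot": TCP orientation; "contact_force": force on the tool from outside, world axes, zero at the start; "moment": the same for the moment, N m; "width": finger opening in m; "gripper_force": force on a finger pad.
Only numpy, scipy, OpenCV 4.12 (cv2) and the standard library are available. Lean on these libraries where they do the work, as an engineer would, in place of code of your own. Each camera call takes 0.05 s, during which the arm holds its last target. There are 200 camera calls.

## Task

Move the four spice jars from the white drip tray into the four places of the pale wooden spice rack, one jar to a place, in reverse order: the jar standing nearest the robot in the tray goes to the rack's farthest place, the next one to the next-farthest, and so on, so that the jar farthest away in the tray ends nearest the robot. Keep every jar upright all the time, leave them standing flat in the rack, and leave the oil bottle where it is.

Things in the scene. Friction and masses are not known exactly. Their poses are not given: they have to be found in the camera images.
- jar_red: Filled spice jar with a red lid: an upright cylinder 44 mm in diameter and 100 mm tall (lid: the top 23 mm; red-brown body), about 0.16 kg. At the start it stands within 4 mm of the centre of the red coaster. Origin at the centre of its underside, z up along the jar; its yaw means nothing.
- jar_yellow: Filled spice jar with a yellow lid: an upright cylinder 44 mm in diameter and 100 mm tall (lid: the top 23 mm; ochre body), about 0.16 kg. At the start it stands within 4 mm of the centre of the yellow coaster. Origin at the centre of its underside, z up along the jar; its yaw means nothing.
- jar_green: Filled spice jar with a green lid: an upright cylinder 44 mm in diameter and 100 mm tall (lid: the top 23 mm; olive green body), about 0.16 kg. At the start it stands within 4 mm of the centre of the green coaster. Origin at the centre of its underside, z up along the jar; its yaw means nothing.
- jar_blue: Filled spice jar with a blue lid: an upright cylinder 44 mm in diameter and 100 mm tall (lid: the top 23 mm; near-black body), about 0.16 kg. At the start it stands within 4 mm of the centre of the blue coaster. Origin at the centre of its underside, z up along the jar; its yaw means nothing.
- coaster_red: Fixed red coaster, 58 x 58 mm, 4 mm thick, in the drip tray; marks where the red-lidded jar stood at the start. Origin: centre of its underside, 5 mm above the worktop; x along the row away from the robot (within 0.2 rad of world x), y across it. The tray is a fixed white trough, 280 x 78 mm, rim 14 mm high, left or right of the robot's centre line.
- coaster_yellow: Fixed yellow coaster, 58 x 58 mm, 4 mm thick, in the drip tray; marks where the yellow-lidded jar stood at the start. Origin: centre of its underside, 5 mm above the worktop; x along the row away from the robot (within 0.2 rad of world x), y across it. The four coasters lie in one straight row at a pitch of 66 mm; their order changes.
- coaster_green: Fixed green coaster, 58 x 58 mm, 4 mm thick, in the drip tray; marks where the green-lidded jar stood at the start. Origin: centre of its underside, 5 mm above the worktop; x along the row away from the robot (within 0.2 rad of world x), y across it. The four coasters, near to far, always have world x below 0.479, 0.545, 0.611 and 0.68 m.
- coaster_blue: Fixed blue coaster, 58 x 58 mm, 4 mm thick, in the drip tray; marks where the blue-lidded jar stood at the start. Origin: centre of its underside, 5 mm above the worktop; x along the row away from the robot (within 0.2 rad of world x), y across it.
- rack: Fixed pale wood rack with grey floors, 270 x 72 x 22 mm, across the robot's centre line from the tray. Origin: centre of its underside; x along it away from the robot (within 0.2 rad of world x), y across. Four open-topped places, 60 x 60 mm inside, centred at x = -99, -33, 33, 99 mm, y = 0; floor 10 mm above the underside; walls 6 mm thick, 12 mm above that floor.
- oil_bottle: Bystander: loose green oil bottle, 60 mm in diameter, 170 mm tall, beyond the far ends of tray and rack near the centre line. Origin: centre of its underside. (Also about: a loose white beaker, 68 mm across, 85 mm tall, on the centre line between tray and rack; a wooden-handled spoon lying far right.)

How it is judged:
At the end, for the whole second after the job is handed in: Each jar stands in its own place of the rack, on the floor of the place, released and at rest (under 20 mm/s), upright within 0.1 rad and within 12 mm of the place's centre along and across the rack; from far to near, the jars in the rack have the order that their coasters have from near to far (y of jar_red in the frame of rack between -0.012 and 0.012 m and z of jar_red in the frame of rack between 0.006 and 0.015 m and angle between each of jar_red, jar_yellow, jar_green, jar_blue's own z axis and vertical below 0.1 rad and linear speed of each of jar_red, jar_yellow, jar_green, jar_blue below 0.02 m/s and y of jar_yellow in the frame of rack between -0.012 and 0.012 m and z of jar_yellow in the frame of rack between 0.006 and 0.015 m and y of jar_green in the frame of rack between -0.012 and 0.012 m and z of jar_green in the frame of rack between 0.006 and 0.015 m and y of jar_blue in the frame of rack between -0.012 and 0.012 m and z of jar_blue in the frame of rack between 0.006 and 0.015 m and ((world x of coaster_red below 0.479 m and x of jar_red in the frame of rack between 0.087 and 0.111 m) or (world x of coaster_red between 0.479 and 0.545 m and x of jar_red in the frame of rack between 0.021 and 0.045 m) or (world x of coaster_red between 0.545 and 0.611 m and x of jar_red in the frame of rack between -0.045 and -0.021 m) or (world x of coaster_red above 0.611 m and x of jar_red in the frame of rack between -0.111 and -0.087 m)) and ((world x of coaster_yellow below 0.479 m and x of jar_yellow in the frame of rack between 0.087 and 0.111 m) or (world x of coaster_yellow between 0.479 and 0.545 m and x of jar_yellow in the frame of rack between 0.021 and 0.045 m) or (world x of coaster_yellow between 0.545 and 0.611 m and x of jar_yellow in the frame of rack between -0.045 and -0.021 m) or (world x of coaster_yellow above 0.611 m and x of jar_yellow in the frame of rack between -0.111 and -0.087 m)) and ((world x of coaster_green below 0.479 m and x of jar_green in the frame of rack between 0.087 and 0.111 m) or (world x of coaster_green between 0.479 and 0.545 m and x of jar_green in the frame of rack between 0.021 and 0.045 m) or (world x of coaster_green between 0.545 and 0.611 m and x of jar_green in the frame of rack between -0.045 and -0.021 m) or (world x of coaster_green above 0.611 m and x of jar_green in the frame of rack between -0.111 and -0.087 m)) and ((world x of coaster_blue below 0.479 m and x of jar_blue in the frame of rack between 0.087 and 0.111 m) or (world x of coaster_blue between 0.479 and 0.545 m and x of jar_blue in the frame of rack between 0.021 and 0.045 m) or (world x of coaster_blue between 0.545 and 0.611 m and x of jar_blue in the frame of rack between -0.045 and -0.021 m) or (world x of coaster_blue above 0.611 m and x of jar_blue in the frame of rack between -0.111 and -0.087 m))); the robot touches nothing.
It fails at once if the red-lidded jar was tipped over (more than 0.6 rad) (angle between jar_red's own z axis and vertical above 0.6 rad).
It fails at once if the yellow-lidded jar was tipped over (more than 0.6 rad) (angle between jar_yellow's own z axis and vertical above 0.6 rad).
It fails at once if the green-lidded jar was tipped over (more than 0.6 rad) (angle between jar_green's own z axis and vertical above 0.6 rad).
It fails at once if the blue-lidded jar was tipped over (more than 0.6 rad) (angle between jar_blue's own z axis and vertical above 0.6 rad).
It fails at once if the oil bottle was moved by more than 20 mm (distance of oil_bottle from where it was at the start of the episode above 0.02 m).
It also fails if it takes over 120 s, if anything falls off the work surface, if the arm or the gripper's body presses on something with over 40 N, if the wrist force passes 120 N, or if a joint passes its speed limit or range.

## Working session

There is one attempt and no reset: what is moved stays moved. The work goes in short steps, Python scripts to look and compute and a shell command to move; the robot and the scene stay as the last step left them, time stands still between calls to the robot, and variables do not carry over. Pictures are saved under pics/ and viewed, at most 14 in all, crops included, and the job is handed in when it is done.

```bash
mkdir -p pics; python3 - <<'E'
from rig import readout, optics
import cv2,numpy as np
s=readout.get_state();print({k:np.round(v,3) for k,v in s.items()})
for n in("top","scene"):
    d=optics.get_image(n);cv2.imwrite(f"pics/{n}0.png",d["img"][:,:,::-1]);print(n,d["camera_matrix"],d["T"])
d=optics.get_image("wrist");print(d["hand_eye"],d["camera_matrix"])
E
```

```text
{'clock': np.float64(0.0), 'qpos': array([ 1.055,  0.277,  1.506, -0.   ,  1.361, -0.121]), 'qd': array([-0.001, -0.002,  0.001, -0.   , -0.   , -0.001]), 'effort': array([ 2.0000e-03, -4.1678e+01, -2.4581e+01,  0.0000e+00,  1.1000e-02,
       -0.0000e+00]), 'position': array([0.221, 0.53 , 0.252]), 'ee_rot': array([-0.   ,  0.196,  0.981, -0.001]), 'contact_force': array([-0.702, -0.308,  0.12 ]), 'moment': array([-0.02 , -0.042, -0.032]), 'gripper_force': np.float64(0.0), 'width': np.float64(0.085)}
top [[468.86727275   0.         310.88717511]
 [  0.         468.86727275 198.34643909]
 [  0.           0.           1.        ]] [[ 0.01631284 -0.99197818  0.12535222  0.49835882]
 [-0.9998248  -0.01503254  0.01115283 -0.02684471]
 [-0.009179   -0.1255122  -0.99204961  0.8845785 ]
 [ 0.          0.          0.          1.        ]]
scene [[474.15115797   0.         322.2520238 ]
 [  0.         474.15115797 197.56855646]
 [  0.           0.           1.        ]] [[ 0.83870207  0.3751033  -0.3948118   0.99445693]
 [ 0.54424734 -0.60305089  0.5832019  -0.62008066]
 [-0.01933065 -0.70400791 -0.709929    0.76618451]
 [ 0.          0.          0.          1.        ]]
[[ 1.05656166e-03 -9.55485687e-01 -2.95035568e-01  7.53546776e-02]
 [ 9.99998627e-01  1.38620726e-03 -9.08165011e-04  1.83914757e-04]
 [ 1.27671911e-03 -2.95034203e-01  9.55485839e-01 -1.20883475e-01]
 [ 0.00000000e+00  0.00000000e+00  0.00000000e+00  1.00000000e+00]] [[309.70691629   0.         321.84748131]
 [  0.         309.70691629 199.26073662]
 [  0.           0.           1.        ]]
```

View pics/top0.png

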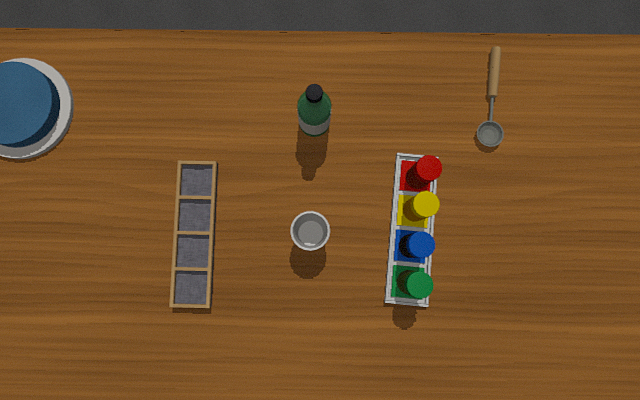

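View pics/scene0.png

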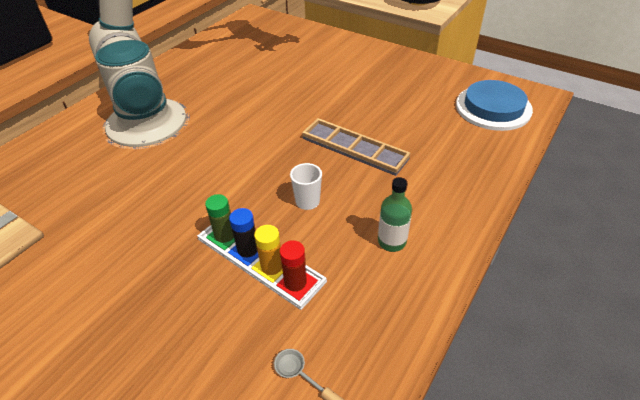

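The top view shows the tray on the right (y<0), with lids near to far: green (419,284), blue (420,245), yellow (426,205) and red (429,168). The rack is on the left with corners near (179,162), (216,162), (170,306) and (210,306), the beaker is at (310,231) and the bottle at (314,110). The scene view shows the same order. Next I'll zoom in to find good mask thresholds.

```bash
python3 - <<'E'
import cv2,numpy as np
t=cv2.imread("pics/top0.png");s=cv2.imread("pics/scene0.png")
a=cv2.resize(t[145:315,380:450],None,fx=3.4,fy=3.4,interpolation=0)
b=cv2.resize(s[185:310,190:335],None,fx=3.4,fy=3.4,interpolation=0)
h=max(a.shape[0],b.shape[0]);f=lambda i:cv2.copyMakeBorder(i,0,h-i.shape[0],0,0,0)
cv2.imwrite("pics/crop1.png",cv2.hconcat([f(a),f(b)]))
for r in(168,205,245,284): print(r,[tuple(int(v) for v in t[r,c]) for c in range(396,444,3)])
for c,n in((218,'g'),(242,'b'),(267,'y'),(293,'r')): print(n,[(r,*[int(v) for v in s[r,c]]) for r in range(194,280,4)])
E
```

```text
168 [(167, 167, 164), (172, 178, 171), (2, 9, 163), (26, 26, 165), (0, 14, 168), (9, 11, 49), (3, 0, 66), (0, 16, 158), (22, 27, 162), (0, 21, 159), (19, 21, 161), (0, 12, 159), (10, 20, 159), (15, 16, 159), (11, 7, 157), (6, 9, 162)]
205 [(174, 170, 170), (0, 168, 185), (0, 138, 153), (0, 45, 77), (0, 56, 79), (0, 73, 87), (0, 160, 179), (0, 164, 182), (0, 160, 179), (0, 163, 180), (0, 162, 181), (0, 163, 181), (0, 161, 181), (0, 160, 178), (0, 166, 183), (49, 86, 129)]
245 [(154, 74, 8), (19, 17, 20), (3, 7, 9), (5, 9, 23), (83, 33, 4), (152, 75, 24), (151, 77, 20), (148, 71, 3), (150, 72, 22), (150, 75, 24), (147, 69, 7), (146, 68, 15), (149, 71, 13), (82, 77, 114), (44, 86, 126), (39, 82, 125)]
284 [(34, 90, 0), (10, 35, 29), (7, 37, 28), (23, 49, 0), (68, 126, 37), (63, 121, 31), (58, 119, 24), (64, 123, 25), (62, 120, 28), (61, 118, 30), (56, 118, 20), (61, 118, 20), (62, 120, 8), (32, 82, 134), (47, 92, 138), (40, 89, 136)]
g [(194, 77, 167, 115), (198, 89, 183, 52), (202, 92, 185, 54), (206, 93, 187, 56), (210, 49, 112, 28), (214, 53, 110, 27), (218, 35, 87, 75), (222, 33, 64
[... 958 characters left out ...]
 (234, 54, 247, 254), (238, 51, 247, 254), (242, 51, 244, 255), (246, 27, 171, 199), (250, 37, 160, 222), (254, 22, 100, 156), (258, 20, 102, 157), (262, 19, 100, 154), (266, 21, 80, 127), (270, 23, 79, 122), (274, 21, 103, 141), (278, 49, 245, 254)]
r [(194, 52, 81, 118), (198, 43, 77, 130), (202, 40, 74, 124), (206, 65, 129, 206), (210, 63, 121, 199), (214, 61, 119, 191), (218, 65, 124, 194), (222, 51, 106, 177), (226, 63, 123, 205), (230, 74, 137, 213), (234, 71, 136, 212), (238, 76, 143, 219), (242, 31, 39, 241), (246, 31, 36, 242), (250, 32, 40, 243), (254, 35, 38, 243), (258, 38, 42, 246), (262, 20, 23, 163), (266, 24, 21, 167), (270, 11, 23, 106), (274, 4, 23, 102), (278, 7, 25, 103)]
```

View pics/crop1.png

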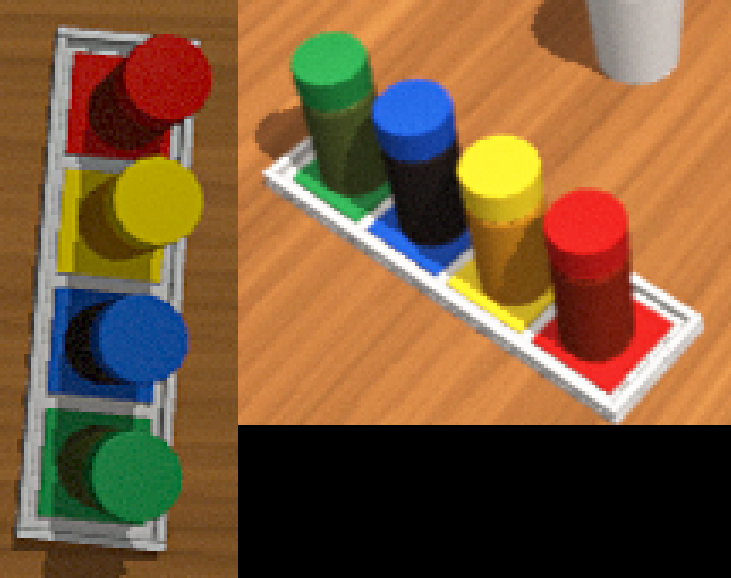

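The scene-view lids separate cleanly by brightness. In the top view a lid touches its coaster, so opening with a disc should isolate the lid tops. I'll triangulate the lids and enlarge the rack.

```bash
cat > h.py <<'E'
import cv2,numpy as np
from rig import readout,optics
from scipy.spatial.transform import Rotation as R
def tool():
    s=readout.get_state();T=np.eye(4);q=s["ee_rot"];T[:3,:3]=R.from_quat(np.r_[q[1:],q[0]]).as_matrix();T[:3,3]=s["position"];return T,s
def grab(n):
    Tt,_=tool();d=optics.get_image(n)
    return d["img"][:,:,::-1].copy(),d["camera_matrix"],(Tt@d["hand_eye"] if n=="wrist" else d["T"]),n=="wrist"
def ray(uv,v):
    _,K,T,f=v;p=(np.asarray(uv,float)-K[:2,2])/K[0,0]
    if f: r=np.linalg.norm(p)+1e-12;d=np.r_[p/r*np.sin(r),np.cos(r)]
    else: d=np.r_[p,1]
    d=T[:3,:3]@d;return T[:3,3],d/np.linalg.norm(d)
def plane(uv,v,z):
    o,d=ray(uv,v);return o+d*(z-o[2])/d[2]
def tri(rays):
    A=sum(np.eye(3)-np.outer(d,d) for o,d in rays);b=sum((np.eye(3)-np.outer(d,d))@o for o,d in rays)
    p=np.linalg.solve(A,b);return p,max(np.linalg.norm(np.cross(p-o,d)) for o,d in rays)
HUE=dict(green=(60,85),blue=(102,120),yellow=(24,35),red=(174,186))
def mask(img,c,vmin):
    H=cv2.cvtColor(img,cv2.COLOR_BGR2HSV);h=H[...,0].astype(int);lo,hi=HUE[c]
    m=((h>=lo)&(h<=hi))|((h+180>=lo)&(h+180<=hi));return (m&(H[...,1]>130)&(H[...,2]>vmin)).astype(np.uint8)
def blobs(m,amin):
    n,l,s,c=cv2.connectedComponentsWithStats(m);return [(s[i],c[i],(l==i).astype(np.uint8)) for i in range(1,n) if s[i,4]>=amin]
E
cat > lids.py <<'E'
from h import *
t=grab("top");s=grab("scene");P=[]
for c in HUE:
    m=cv2.morphologyEx(mask(t[0],c,95),cv2.MORPH_OPEN,cv2.getStructuringElement(2,(21,21)))
    bt=max(blobs(m,100),key=lambda b:b[0][4])
    bs=min(blobs(mask(s[0],c,178),60),key=lambda b:b[0][1])
    e=cv2.fitEllipse(max(cv2.findContours(bs[2],0,1)[0],key=len))
    p,r=tri([ray(bt[1],t),ray(bs[1],s)])
    print(c,bt[1].round(1),bt[0],bs[1].round(1),bs[0],np.round(e[1],1),p.round(4),"res",r.round(4))
E
python3 lids.py; python3 - <<'E'
import cv2
t=cv2.imread("pics/top0.png");s=cv2.imread("pics/scene0.png")
a=cv2.resize(t[152:316,160:226],None,fx=3.5,fy=3.5,interpolation=0)
b=cv2.resize(s[115:178,295:415],None,fx=4.5,fy=4.5,interpolation=0)
b=cv2.copyMakeBorder(b,0,a.shape[0]-b.shape[0],0,0,0);cv2.imwrite("pics/crop2.png",cv2.hconcat([a,b]))
E
```

```text
green [419.5 284.3] [407 271  26  27 527] [216.2 201.9] [206 195  21  15 229] [12.9 20.5] [ 0.458  -0.1977  0.1065] res 0.0
blue [421.3 244.2] [409 232  26  26 523] [497.9  97.7] [ 467   81   60   31 1084] [28.2 57. ] [ 0.704  -0.0973  0.4206] res 0.1938
yellow [425.7 203.6] [413 191  26  26 521] [267.3 236.2] [254 225  25  25 466] [22.3 25.4] [ 0.5921 -0.2106  0.1003] res 0.0008
red [428.8 167.4] [417 155  25  26 495] [292.  249.9] [280 240  25  20 392] [19.2 24.2] [ 0.6525 -0.2156  0.1057] res 0.0003
```

View pics/crop2.png

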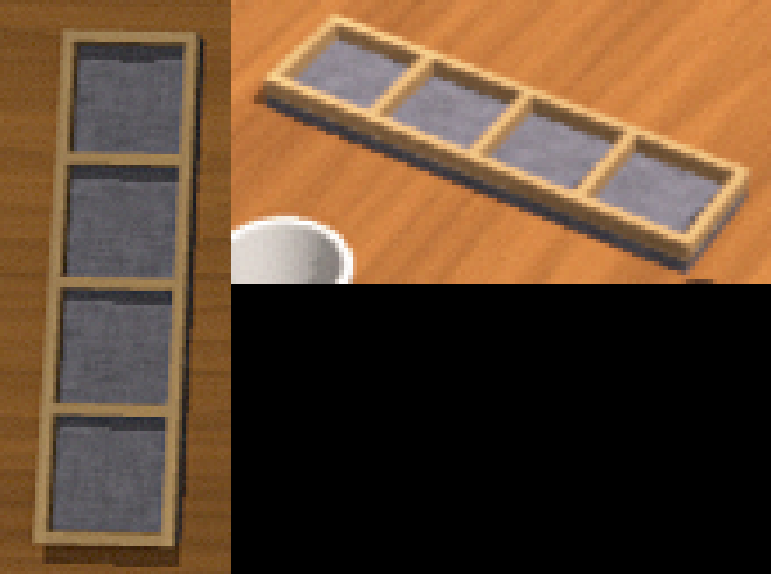

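The crop shows the rack with a pale rim, grey floors, and dark camera-facing sides. The rim's outer corners in the top view are about (178,161), (216,161), (209,308) and (170,307), so the outer quad of the rim is measurable in both views.

```bash
sed -i 's/mask(s\[0\],c,178)/mask(s[0][:320,:340],c,dict(green=150,blue=190,yellow=228,red=205)[c])/' lids.py; python3 lids.py; python3 - <<'E'
import cv2
t=cv2.imread("pics/top0.png");s=cv2.imread("pics/scene0.png")
ht,hs=[cv2.cvtColor(i,cv2.COLOR_BGR2HSV) for i in(t,s)]
for r in(180,290):print([tuple(map(int,ht[r,c])) for c in [160,165]+list(range(168,183))+[190,200]+list(range(205,222))])
for c in(330,375):print([(r,*map(int,hs[r,c])) for r in range(118,172)])
E
```

```text
green [419.5 284.3] [407 271  26  27 529] [216.1 202. ] [206 195  22  15 253] [14.1 20.8] [ 0.458  -0.1977  0.1062] res 0.0001
blue [421.3 244.2] [409 232  26  26 523] [240.8 216.3] [230 208  23  17 297] [15.6 22.1] [ 0.5232 -0.2014  0.106 ] res 0.0001
yellow [425.7 203.6] [413 191  26  26 521] [266.5 233.5] [255 225  24  18 346] [17.4 23.3] [ 0.591  -0.2096  0.1062] res 0.0002
red [428.8 167.4] [417 155  25  26 495] [291.9 249.7] [280 240  25  20 373] [18.4 23.8] [ 0.6523 -0.2155  0.1063] res 0.0002
[(16, 198, 116), (15, 182, 123), (14, 173, 122), (16, 184, 119), (15, 173, 125), (16, 175, 121), (14, 160, 124), (15, 184, 119), (15, 170, 120), (14, 177, 117), (16, 157, 128), (18, 122, 148), (19, 123, 154), (18, 121, 150), (17, 137, 97), (21, 60, 68), (135, 19, 82), (116, 18, 102), (158, 10, 98), (135, 6, 82), (138, 13, 101), (140, 23, 99), (150, 11, 94), (135, 11, 96), (114, 26, 97), (163, 18, 98), (15, 98, 148), (19, 119, 159), (17, 119, 163), (16, 127, 114), (25, 37, 41), (15, 138, 85), (14, 166, 123), (17, 180, 123), (16, 179, 120), (15, 193, 120)]
[(15, 170, 120), (14, 185, 120), 
[... 2072 characters left out ...]
8, 14, 171, 210), (139, 15, 144, 228), (140, 17, 119, 239), (141, 15, 134, 187), (142, 15, 125, 116), (143, 15, 135, 104), (144, 15, 120, 108), (145, 178, 26, 128), (146, 145, 20, 143), (147, 146, 12, 146), (148, 147, 18, 153), (149, 150, 12, 151), (150, 135, 18, 144), (151, 7, 34, 164), (152, 13, 93, 184), (153, 16, 115, 238), (154, 17, 111, 241), (155, 17, 120, 233), (156, 16, 124, 201), (157, 15, 129, 174), (158, 15, 111, 175), (159, 16, 111, 238), (160, 17, 117, 242), (161, 16, 137, 154), (162, 14, 131, 109), (163, 13, 119, 105), (164, 14, 111, 103), (165, 0, 30, 68), (166, 127, 38, 60), (167, 8, 88, 90), (168, 13, 166, 203), (169, 14, 170, 217), (170, 14, 165, 212), (171, 13, 171, 216)]
```

```bash
cat > rack.py <<'E'
from h import *
def quad(v,box,vmin,smax):
    x0,y0,x1,y1=box;H=cv2.cvtColor(v[0][y0:y1,x0:x1],cv2.COLOR_BGR2HSV)
    m=((H[...,2]>vmin)&(H[...,1]<smax)&(H[...,0]>10)&(H[...,0]<25)).astype(np.uint8)
    b=max(blobs(m,200),key=lambda b:b[0][4])
    c=max(cv2.findContours(b[2],0,1)[0],key=len)
    return cv2.approxPolyN(cv2.convexHull(c),4).reshape(-1,2)+[x0,y0]
t=grab("top");s=grab("scene")
qt=quad(t,(155,145,235,320),128,150);qs=quad(s,(290,110,425,180),183,146)
srt=lambda q,v:sorted([(tuple(p),plane(p,v,.022)) for p in q],key=lambda e:e[1][0])
P=[]
for a,b in ((i,j) for i,j in zip(*[[*sorted(l[:2],key=lambda e:e[1][1]),*sorted(l[2:],key=lambda e:e[1][1])] for l in (srt(qt,t),srt(qs,s))])):
    p,r=tri([ray(a[0],t),ray(b[0],s)]);P.append(p);print(a[0],b[0],a[1].round(4),b[1].round(4),p.round(4),r.round(4))
P=np.array(P);c=P.mean(0);d=P[2:].mean(0)-P[:2].mean(0);L=np.linalg.norm(d);u=d/L;u[2]=0
print("len",L,"wid",np.linalg.norm(P[1]-P[0]),np.linalg.norm(P[3]-P[2]),"yaw",np.arctan2(u[1],u[0]),"c",c)
for k in(99,33,-33,-99):print(k,(c+u*k/1e3).round(4))
b=blobs((cv2.inRange(cv2.cvtColor(t[0],cv2.COLOR_BGR2HSV),(40,60,20),(90,255,255))[80:140,290:340]>0).astype(np.uint8),50)
E
python3 rack.py; python3 -c "
from h import *
T,s=tool();print(T.round(3))"
```

```text
(np.int64(209), np.int64(307)) (np.int64(301), np.int64(132)) [0.4069 0.1635 0.022 ] [0.4053 0.1612 0.022 ] [0.4058 0.1628 0.0214] 0.0014
(np.int64(169), np.int64(307)) (np.int64(317), np.int64(118)) [0.4056 0.2359 0.022 ] [0.4069 0.2333 0.022 ] [0.4051 0.2365 0.0194] 0.0003
(np.int64(215), np.int64(161)) (np.int64(397), np.int64(169)) [0.6753 0.164  0.022 ] [0.6779 0.1627 0.022 ] [0.6764 0.165  0.0193] 0.0007
(np.int64(177), np.int64(159)) (np.int64(410), np.int64(152)) [0.6781 0.2357 0.022 ] [0.6768 0.2348 0.022 ] [0.6774 0.2351 0.0223] 0.0007
len 0.2714358197632688 wid 0.07373467477214667 0.07018502843762744 yaw 0.0014667087629640124 c [0.54117042 0.1998459  0.02059382]
99 [0.6402 0.2    0.0206]
33 [0.5742 0.1999 0.0206]
-33 [0.5082 0.1998 0.0206]
-99 [0.4422 0.1997 0.0206]
[[-0.923  0.385 -0.     0.221]
 [ 0.385  0.923 -0.     0.531]
 [ 0.    -0.    -1.     0.253]
 [ 0.     0.     0.     1.   ]]
```

Rack: centre (0.541, 0.200), yaw ≈ 0, rim about 21 mm high. Lid tops are about 106 mm high, and green is nearest. Now I'll turn the tool square (tool x = −X, y = +Y, z down) and go above the green jar.

```bash
python3 -m handwheel '[[0,0,0,-0.099],[0,0,0,-0.099],[0,0,0,-0.099],[0,0,0,-0.099],[0,0,0,0]]' 0.085 40
python3 -m handwheel '[[-0.0125,-0.038,0,0],[-0.0125,-0.038,0,0],[-0.0125,-0.038,0,0],[-0.0125,-0.038,0,0],[-0.0125,-0.038,0,0]]'
python3 -m handwheel '[[-0.0125,-0.038,0,0],[-0.0125,-0.038,0,0],[-0.0125,-0.038,0,0],[-0.0125,-0.038,0,0],[-0.0125,-0.038,0,0]]'
python3 -m handwheel '[[-0.0125,-0.038,0,0],[-0.0125,-0.038,0,0],[-0.0125,-0.038,0,0],[-0.0125,-0.038,0,0],[-0.0125,-0.038,0,0]]'
python3 -m handwheel '[[-0.0125,-0.038,0,0],[-0.0125,-0.038,0,0],[-0.0125,-0.038,0,0],[-0.0125,-0.038,0,0],[0,0,0,0]]'
python3 -c "
from h import *
T,s=tool();print(T.round(4))
v=grab('wrist');cv2.imwrite('pics/w1.png',v[0])"
```

```text
clock: 0.87
position: [0.2212, 0.5308, 0.2534]
ee_rot: [0.0, -0.001, 1.0, 0.0]
contact_force: [-0.1, 0.0, -0.2]
width: 0.0852
gripper_force: 0.0
clock: 1.28
position: [0.284, 0.3392, 0.2533]
ee_rot: [0.0, 0.0, 1.0, 0.0]
contact_force: [0.8, -0.1, 0.5]
width: 0.0851
gripper_force: 0.0
clock: 1.7
position: [0.3467, 0.1492, 0.2537]
ee_rot: [0.001, 0.001, 1.0, 0.0]
contact_force: [-0.0, -0.1, 0.1]
width: 0.0849
gripper_force: 0.0
clock: 2.12
position: [0.4095, -0.0411, 0.2537]
ee_rot: [0.001, 0.001, 1.0, -0.0]
contact_force: [0.8, 0.8, 0.2]
width: 0.0851
gripper_force: 0.0
clock: 2.53
position: [0.4623, -0.1982, 0.2532]
ee_rot: [0.001, 0.003, 1.0, -0.003]
contact_force: [-0.1, 0.6, 0.4]
width: 0.0849
gripper_force: 0.0
[[-1.      0.0065  0.003   0.4623]
 [ 0.0065  1.     -0.0055 -0.1982]
 [-0.003  -0.0055 -1.      0.2532]
 [ 0.      0.      0.      1.    ]]
```

View pics/w1.png

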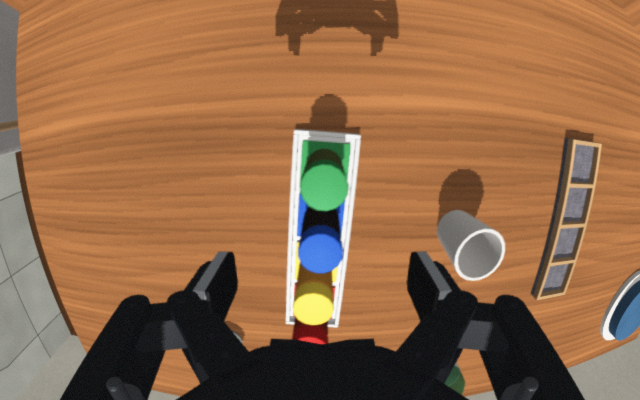

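The wrist view shows the green lid at (324,187), blue (320,250), yellow (314,303), and the row centred between the open fingers. I'll cross-check the lids numerically.

```bash
python3 - <<'E'
from h import *
v=grab("wrist");t=grab("top")
for c,k in(("green",35),("blue",31)):
    m=cv2.morphologyEx(mask(v[0],c,110),cv2.MORPH_OPEN,cv2.getStructuringElement(2,(k,k)))
    b=max(blobs(m,200),key=lambda b:b[0][4]);uv=b[1]
    print(c,uv,b[0],plane(uv,v,.107).round(4))
E
```

```text
Traceback (most recent call last):
ValueError: max() iterable argument is empty
```

```bash
python3 - <<'E'
from h import *
v=grab("wrist")
for c,uv in(("green",(324,187)),("blue",(320,250)),("yellow",(313.5,303))): print(c,plane(uv,v,.107).round(4))
E
```

```text
green [ 0.4545 -0.1888  0.107 ]
blue [ 0.5168 -0.1926  0.107 ]
yellow [ 0.5798 -0.1996  0.107 ]
```

```bash
python3 -m handwheel '[[0,0,0,0],[0,0,0,0]]'; python3 - <<'E'
from h import *
for i in range(4):
    T,s=tool();print(T[:3,:].round(4).tolist(),s["clock"],s["qpos"].round(4))
    v=grab("wrist");print(v[2][:3].round(4).tolist(),plane((324,187),v,.107).round(4))
for u in((324,187),(320,250),(313.5,303)):print(plane(u,v,.107).round(4))
E
```

```text
clock: 2.9
position: [0.4592, -0.1896, 0.2535]
ee_rot: [0.0, -0.001, 1.0, 0.0]
contact_force: [0.2, -0.4, 0.1]
width: 0.0852
gripper_force: 0.0
[[-1.0, -0.0023, 0.0002, 0.4592], [-0.0023, 1.0, 0.0002, -0.1896], [-0.0002, 0.0002, -1.0, 0.2535]] 2.9 [-5.3190e-01  1.5750e-01  1.6632e+00  3.0000e-04  1.3208e+00 -2.1051e+00]
[[-0.0034, 0.9556, 0.2948, 0.3839], [1.0, 0.0035, 0.0003, -0.1897], [-0.0007, 0.2948, -0.9556, 0.3744]] [ 0.4549 -0.1877  0.107 ]
[[-1.0, -0.0024, 0.0003, 0.4593], [-0.0024, 1.0, 0.0001, -0.1897], [-0.0003, 0.0001, -1.0, 0.2536]] 2.95 [-5.3190e-01  1.5760e-01  1.6630e+00  2.0000e-04  1.3207e+00 -2.1052e+00]
[[-0.0035, 0.9555, 0.2949, 0.384], [1.0, 0.0036, 0.0002, -0.1897], [-0.0009, 0.2949, -0.9555, 0.3744]] [ 0.455  -0.1878  0.107 ]
[[-1.0, -0.0024, 0.0004, 0.4594], [-0.0024, 1.0, -0.0001, -0.1898], [-0.0004, -0.0001, -1.0, 0.2536]] 3.0 [-5.3210e-01  1.5770e-01  1.6628e+00  2.0000e-04  1.3207e+00 -2.1054e+00]
[[-0.0035, 0.9555, 0.295, 0.384], [1.0, 0.0036, 0.0001, -0.1899], [-0.001, 0.295, -0.9555, 0.3744]] [ 0.4551 -0.188   0.107 ]
[[-1.0, -0.0023, 0.0005, 0.4594], [-0.0023, 1.0, -0.0001, -0.19], [-0.0005, -0.0001, -1.0, 0.2536]] 3.05 [-5.3230e-01  1.5790e-01  1.6626e+00  2.0000e-04  1.3207e+00 -2.1054e+00]
[[-0.0034, 0.9555, 0.2951, 0.3841], [1.0, 0.0035, -0.0, -0.19], [-0.0011, 0.2951, -0.9555, 0.3744]] [ 0.4552 -0.1882  0.107 ]
[ 0.4552 -0.1882  0.107 ]
[ 0.5177 -0.1917  0.107 ]
[ 0.581  -0.1985  0.107 ]
```

The arm overshoots and then settles over about 0.3 s, so that picture was taken mid-motion. I'll redo the check now that it's settled.

```bash
python3 - <<'E'
from h import *
v=grab("wrist")
for c in("green","blue","yellow"):
    m=cv2.morphologyEx(mask(v[0],c,80),cv2.MORPH_OPEN,cv2.getStructuringElement(2,(31,31)))
    for b in blobs(m,200): print(c,b[1],b[0],plane(b[1],v,.107).round(4))
print(tool()[0][:3,3])
E
```

```text
blue [309.82338308 252.16231343] [ 289  229   43   47 1608] [ 0.5201 -0.2016  0.107 ]
[ 0.45951361 -0.19034542  0.25350495]
```

Blue from the wrist is (0.520, −0.202), within 3 mm of the triangulation. Descending on green.

```bash
python3 -m handwheel '[[0,-0.007,0.035,0],[0,0,0.04,0],[0.002,0,0.04,0],[0,0,0.035,0],[0,0,0.03,0]]'
python3 -m handwheel '[[0,0,0,0],[0,0,0,0],[0,0,0,0],[0,0,0,0]]'
python3 -m handwheel '[[0,0,0,0],[0,0,0,0],[0,0,0,0],[0,0,0,0],[0,0,0,0]]' 0.03 40
python3 -m handwheel '[[0,0,0,0],[0,0,0,0],[0,0,0,0],[0,0,0,0],[0,0,0,0]]'
```

```text
clock: 3.57
position: [0.4566, -0.1972, 0.0713]
ee_rot: [-0.001, -0.001, 1.0, 0.0]
contact_force: [-0.5, -0.1, 0.1]
width: 0.085
gripper_force: 0.0
clock: 3.9
position: [0.4593, -0.1988, 0.0755]
ee_rot: [0.002, -0.001, 1.0, -0.001]
contact_force: [1.3, -0.7, 0.0]
width: 0.0852
gripper_force: 0.0
clock: 4.32
position: [0.458, -0.1982, 0.0744]
ee_rot: [0.001, -0.001, 1.0, -0.0]
contact_force: [-1.1, 0.0, 5.3]
width: 0.0431
gripper_force: 37.3
clock: 4.73
position: [0.458, -0.1982, 0.0744]
ee_rot: [0.001, -0.001, 1.0, -0.0]
contact_force: [-0.6, 0.4, 6.6]
width: 0.0431
gripper_force: 37.3
```

Green is gripped. Lift, and carry to the far place (0.640, 0.200).

```bash
python3 -m handwheel '[[0,0,-0.02,0],[0,0,-0.035,0],[0,0,-0.04,0],[0,0,-0.035,0],[0,0,0,0]]'
python3 -m handwheel '[[-0.008,0.018,0,0],[-0.013,0.029,0,0],[-0.013,0.029,0,0],[-0.013,0.029,0,0],[-0.013,0.029,0,0]]'
python3 -m handwheel '[[-0.013,0.029,0,0],[-0.013,0.029,0,0],[-0.013,0.029,0,0],[-0.013,0.029,0,0],[-0.013,0.029,0,0]]'
python3 -m handwheel '[[-0.013,0.029,0,0],[-0.013,0.029,0,0],[-0.013,0.029,0,0],[-0.013,0.029,0,0],[-0.005,0.01,0,0]]'
python3 -m handwheel '[[0,0,0,0],[0,0,0,0],[0,0,0,0],[0,0,0,0],[0,0,0,0]]'
python3 -c "
from h import *
print(tool()[0][:3,3])
v=grab('wrist');cv2.imwrite('pics/w2.png',v[0])"
```

```text
clock: 5.15
position: [0.4612, -0.2001, 0.2103]
ee_rot: [0.006, -0.001, 1.0, -0.004]
contact_force: [1.5, -0.9, -2.3]
width: 0.0432
gripper_force: 38.8
clock: 5.57
position: [0.5171, -0.0625, 0.2024]
ee_rot: [-0.001, -0.0, 1.0, 0.0]
contact_force: [0.9, -0.5, -2.1]
width: 0.043
gripper_force: 38.7
clock: 5.98
position: [0.5819, 0.0828, 0.2022]
ee_rot: [-0.001, -0.001, 1.0, -0.0]
contact_force: [0.2, 0.2, -1.6]
width: 0.0432
gripper_force: 38.7
clock: 6.4
position: [0.6399, 0.2116, 0.2017]
ee_rot: [-0.0, -0.002, 1.0, 0.001]
contact_force: [0.7, -0.5, -2.2]
width: 0.0433
gripper_force: 38.8
clock: 6.82
position: [0.6387, 0.2059, 0.2034]
ee_rot: [-0.0, 0.0, 1.0, -0.0]
contact_force: [-0.4, 0.6, -1.1]
width: 0.0429
gripper_force: 38.8
[0.63868828 0.2058934  0.20344873]
```

View pics/w2.png

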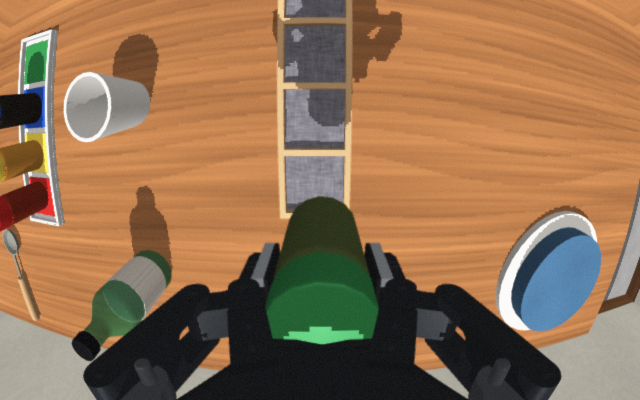

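The wrist view shows the rack columns 280–350 (centre 315), with dividers at rows 152, 86 and 20 and the far end at row 216. The jar is held upright.

```bash
python3 - <<'E'
from h import *
v=grab("wrist");print(v[2][:3,3])
for u in((315,20),(315,86),(315,152),(314,214),(280,152),(351,150)):print(u,plane(u,v,.022).round(4))
E
```

```text
[0.56350172 0.2062639  0.32447917]
(315, 20) [0.4766 0.1993 0.022 ]
(315, 86) [0.5433 0.1994 0.022 ]
(315, 152) [0.6081 0.1992 0.022 ]
(314, 214) [0.6728 0.1979 0.022 ]
(280, 152) [0.6079 0.1646 0.022 ]
(351, 150) [0.606  0.2347 0.022 ]
```

The wrist confirms the rack to within 2 mm. Lower green.

```bash
python3 -m handwheel '[[-0.001,-0.006,0.02,0],[0,0,0.03,0],[0,0,0.03,0],[0,0,0.02,0],[0,0,0.01,0]]'
python3 -m handwheel '[[0,0,0.006,0],[0,0,0.004,0],[0,0,0,0],[0,0,0,0],[0,0,0,0]]'
```

```text
clock: 7.33
position: [0.638, 0.2003, 0.0902]
ee_rot: [-0.003, -0.0, 1.0, -0.001]
contact_force: [0.6, -0.7, -1.8]
width: 0.0433
gripper_force: 38.8
clock: 7.75
position: [0.6411, 0.2015, 0.0849]
ee_rot: [0.001, -0.001, 1.0, 0.0]
contact_force: [0.4, -1.2, -2.6]
width: 0.0432
gripper_force: 38.8
```

```bash
python3 -m handwheel '[[0,0,0.004,0],[0,0,0.002,0],[0,0,0,0],[0,0,0,0],[0,0,0,0]]'
python3 -m handwheel '[[0,0,0.002,0],[0,0,0,0],[0,0,0,0]]'
python3 -m handwheel '[[0,0,0.001,0],[0,0,0,0],[0,0,0,0]]'
```

```text
clock: 8.17
position: [0.6401, 0.2013, 0.0773]
ee_rot: [0.0, -0.001, 1.0, 0.0]
contact_force: [0.1, -0.1, -1.9]
width: 0.0434
gripper_force: 38.8
clock: 8.42
position: [0.6404, 0.2014, 0.0754]
ee_rot: [0.0, -0.001, 1.0, 0.0]
contact_force: [0.4, -0.5, -0.5]
width: 0.0433
gripper_force: 38.9
clock: 8.67
position: [0.6405, 0.2014, 0.0754]
ee_rot: [0.001, -0.001, 1.0, 0.0]
contact_force: [-1.0, -0.0, 5.1]
width: 0.0435
gripper_force: 39.2
```

Seated on the floor at TCP z = 0.0754. Release, lift and go to blue at (0.522, −0.2015).

```bash
python3 -m handwheel '[[0,0,0,0],[0,0,0,0],[0,0,0,0],[0,0,0,0],[0,0,0,0]]' 0.085
python3 -m handwheel '[[0,0,-0.02,0],[0,0,-0.035,0],[0,0,-0.035,0],[0,0,-0.03,0],[0,0,0,0]]'
python3 -m handwheel '[[0.009,-0.031,0,0],[0.009,-0.031,0,0],[0.009,-0.031,0,0],[0.009,-0.031,0,0],[0.009,-0.031,0,0]]'
python3 -m handwheel '[[0.009,-0.031,0,0],[0.009,-0.031,0,0],[0.009,-0.031,0,0],[0.009,-0.031,0,0],[0.009,-0.031,0,0]]'
python3 -m handwheel '[[0.009,-0.031,0,0],[0.009,-0.031,0,0],[0.009,-0.031,0,0],[0,0,0,0],[0,0,0,0]]'
python3 -m handwheel '[[0,0,0,0],[0,0,0,0],[0,0,0,0]]'
python3 lids.py; python3 -c "
from h import *
t=grab('top');cv2.imwrite('pics/t2.png',cv2.resize(t[0][60:330,130:470],None,fx=2,fy=2));print(tool()[0][:3,3])"
```

```text
clock: 9.08
position: [0.6399, 0.2013, 0.074]
ee_rot: [-0.0, -0.001, 1.0, -0.0]
contact_force: [-0.1, 0.5, 0.2]
width: 0.0853
gripper_force: 0.0
clock: 9.5
position: [0.6438, 0.2021, 0.2019]
ee_rot: [0.007, -0.001, 1.0, 0.001]
contact_force: [0.7, 0.3, 0.5]
width: 0.0852
gripper_force: 0.0
clock: 9.92
position: [0.5944, 0.0451, 0.1938]
ee_rot: [-0.0, -0.001, 1.0, 0.0]
contact_force: [0.0, -0.6, 1.1]
width: 0.0847
gripper_force: 0.0
clock: 10.33
position: [0.5496, -0.1101, 0.1939]
ee_rot: [-0.0, -0.001, 1.0, 0.0]
contact_force: [0.4, 1.3, -0.1]
width: 0.085
gripper_force: 0.0
clock: 10.75
position: [0.523, -0.2032, 0.1938]
ee_rot: [-0.0, 0.001, 1.0, 0.0]
contact_force: [0.4, 0.7, 0.1]
width: 0.0851
gripper_force: 0.0
clock: 11.0
position: [0.5238, -0.2005, 0.1941]
ee_rot: [-0.0, -0.001, 1.0, 0.0]
contact_force: [-0.1, 0.5, -0.2]
width: 0.0851
gripper_force: 0.0
green [180.5 170.5] [169 159  24  24 454] [218.4 234.7] [207 222  25  28 221] [22.2 30. ] [ 0.5607 -0.04    0.1569] res 0.2265
[ 0.52384127 -0.20085479  0.19428695]Traceback (most recent call last):
  File "lids.py", line 5, in <module>
    bt=max(blobs(m,100),key=lambda b:b[0][4])
ValueError: max() iterable argument is empty
```

View pics/t2.png

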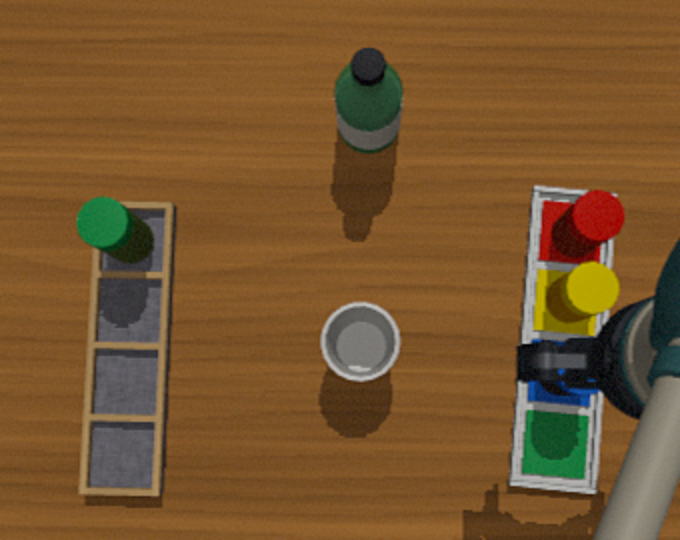

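The picture shows green standing in the far place (lid at (180,170) in the full frame), with the bottle and beaker undisturbed. The gripper is over blue. Descend and grip.

```bash
python3 -c "
from h import *
t=grab('top');print(plane((180.5,170.5),t,.108))"
python3 -m handwheel '[[0.001,-0.001,0.02,0],[0,0,0.035,0],[0,0,0.035,0],[0,0,0.02,0],[0,0,0.01,0]]'
python3 -m handwheel '[[0,0,0,0],[0,0,0,0],[0,0,0,0],[0,0,0,0]]'
python3 -m handwheel '[[0,0,0,0],[0,0,0,0],[0,0,0,0],[0,0,0,0],[0,0,0,0]]' 0.03 40
python3 -m handwheel '[[0,0,0,0],[0,0,0,0],[0,0,0,0]]'
```

```text
[0.64048567 0.20254963 0.108     ]
clock: 11.62
position: [0.5207, -0.2015, 0.0713]
ee_rot: [-0.002, -0.001, 1.0, 0.001]
contact_force: [-0.3, -0.5, 0.4]
width: 0.0849
gripper_force: 0.0
clock: 11.95
position: [0.5239, -0.2034, 0.0761]
ee_rot: [0.002, -0.001, 1.0, -0.001]
contact_force: [-0.4, -0.2, 0.7]
width: 0.0852
gripper_force: 0.0
clock: 12.37
position: [0.5228, -0.2027, 0.0749]
ee_rot: [0.0, -0.0, 1.0, 0.0]
contact_force: [-1.0, 1.3, 5.0]
width: 0.0431
gripper_force: 36.4
clock: 12.62
position: [0.5228, -0.2027, 0.0749]
ee_rot: [0.0, -0.001, 1.0, 0.0]
contact_force: [-0.9, 0.8, 6.7]
width: 0.0434
gripper_force: 36.5
```

```bash
python3 -m handwheel '[[0,0,-0.02,0],[0,0,-0.035,0],[0,0,-0.04,0],[0,0,-0.035,0],[0,0,0,0]]'
python3 -m handwheel '[[-0.002,0.016,0,0],[-0.004,0.029,0,0],[-0.004,0.029,0,0],[-0.004,0.029,0,0],[-0.004,0.029,0,0]]'
python3 -m handwheel '[[-0.004,0.029,0,0],[-0.004,0.029,0,0],[-0.004,0.029,0,0],[-0.004,0.029,0,0],[-0.004,0.029,0,0]]'
python3 -m handwheel '[[-0.004,0.029,0,0],[-0.004,0.029,0,0],[-0.004,0.029,0,0],[-0.003,0.029,0,0],[-0.002,0.01,0,0]]'
python3 -m handwheel '[[0,0,0,0],[0,0,0,0],[0,0,0,0],[0,0,0,0],[0,0,0,0]]'
```

```text
clock: 13.03
position: [0.5263, -0.2049, 0.2114]
ee_rot: [0.006, -0.001, 1.0, -0.003]
contact_force: [1.0, -0.8, 0.1]
width: 0.0432
gripper_force: 37.2
clock: 13.45
position: [0.5399, -0.0697, 0.2033]
ee_rot: [-0.001, -0.0, 1.0, 0.0]
contact_force: [-0.1, 0.0, -1.4]
width: 0.0429
gripper_force: 37.2
clock: 13.87
position: [0.5598, 0.0755, 0.2032]
ee_rot: [-0.001, -0.001, 1.0, -0.0]
contact_force: [-0.1, -0.4, -0.3]
width: 0.0432
gripper_force: 37.2
clock: 14.28
position: [0.5768, 0.204, 0.203]
ee_rot: [-0.001, -0.002, 1.0, 0.001]
contact_force: [1.0, -0.1, -1.7]
width: 0.0431
gripper_force: 37.2
clock: 14.7
position: [0.577, 0.1988, 0.2043]
ee_rot: [-0.0, 0.0, 1.0, -0.0]
contact_force: [-0.0, 0.0, -1.3]
width: 0.0429
gripper_force: 37.2
```

```bash
python3 -m handwheel '[[0.0025,0.001,0.02,0],[0,0,0.03,0],[0,0,0.03,0],[0,0,0.02,0],[0,0,0.01,0]]'
python3 -m handwheel '[[0,0,0.008,0],[0,0,0.006,0],[0,0,0,0],[0,0,0,0],[0,0,0,0]]'
python3 -m handwheel '[[0,0,0.003,0],[0,0,0,0],[0,0,0,0],[0,0,0,0]]'
python3 -m handwheel '[[0,0,0.001,0],[0,0,0,0],[0,0,0,0]]'
```

```text
clock: 15.12
position: [0.5727, 0.1998, 0.0915]
ee_rot: [-0.002, 0.0, 1.0, -0.001]
contact_force: [0.0, -1.2, -0.7]
width: 0.0431
gripper_force: 37.3
clock: 15.53
position: [0.5755, 0.2014, 0.0816]
ee_rot: [0.001, -0.001, 1.0, 0.0]
contact_force: [0.2, -0.8, -1.5]
width: 0.043
gripper_force: 37.3
clock: 15.87
position: [0.5747, 0.2013, 0.0775]
ee_rot: [0.0, -0.001, 1.0, 0.0]
contact_force: [-0.1, 0.4, -0.9]
width: 0.0435
gripper_force: 37.3
clock: 16.12
position: [0.5745, 0.2012, 0.0762]
ee_rot: [-0.0, -0.001, 1.0, 0.0]
contact_force: [-0.9, 0.3, -2.1]
width: 0.0432
gripper_force: 37.3
```

```bash
python3 -m handwheel '[[0,0,0.001,0],[0,0,0,0],[0,0,0,0]]'
python3 -m handwheel '[[0,0,0,0],[0,0,0,0],[0,0,0,0],[0,0,0,0],[0,0,0,0]]' 0.085
python3 -m handwheel '[[0,0,-0.02,0],[0,0,-0.04,0],[0,0,-0.04,0],[0,0,-0.03,0],[0,0,0,0]]'
python3 -m handwheel '[[-0.0012,-0.0315,0,0],[-0.0012,-0.0315,0,0],[-0.0012,-0.0315,0,0],[-0.0012,-0.0315,0,0],[-0.0012,-0.0315,0,0]]'
python3 -m handwheel '[[-0.0012,-0.0315,0,0],[-0.0012,-0.0315,0,0],[-0.0012,-0.0315,0,0],[-0.0012,-0.0315,0,0],[-0.0012,-0.0315,0,0]]'
python3 -m handwheel '[[-0.0012,-0.0315,0,0],[-0.0012,-0.0315,0,0],[-0.0012,-0.0315,0,0],[0,0,0,0],[0,0,0,0]]'
python3 -m handwheel '[[0,0,0,0],[0,0,0,0],[0,0,0,0],[0,0,0,0]]'
python3 -c "
from h import *
t=grab('top');cv2.imwrite('pics/t3.png',cv2.resize(t[0][60:330,130:470],None,fx=2,fy=2));print(tool()[0][:3,3])"
```

```text
clock: 16.37
position: [0.5748, 0.2013, 0.076]
ee_rot: [0.0, -0.001, 1.0, 0.0]
contact_force: [-1.6, -0.5, 4.9]
width: 0.0431
gripper_force: 37.6
clock: 16.78
position: [0.5746, 0.2012, 0.0751]
ee_rot: [-0.0, -0.001, 1.0, 0.0]
contact_force: [0.0, 0.2, 0.1]
width: 0.0847
gripper_force: 0.0
clock: 17.2
position: [0.5785, 0.2022, 0.2128]
ee_rot: [0.007, -0.001, 1.0, 0.002]
contact_force: [0.7, 0.6, -0.0]
width: 0.0848
gripper_force: 0.0
clock: 17.62
position: [0.5804, 0.0425, 0.2048]
ee_rot: [-0.0, -0.001, 1.0, 0.0]
contact_force: [0.1, -0.3, -0.2]
width: 0.0848
gripper_force: 0.0
clock: 18.03
position: [0.5866, -0.1153, 0.2047]
ee_rot: [-0.0, -0.001, 1.0, 0.0]
contact_force: [1.0, -0.3, -0.2]
width: 0.0853
gripper_force: 0.0
clock: 18.45
position: [0.5903, -0.2099, 0.2043]
ee_rot: [-0.0, 0.001, 1.0, 0.0]
contact_force: [-1.4, -0.8, 0.6]
width: 0.0849
gripper_force: 0.0
clock: 18.78
position: [0.5907, -0.207, 0.2054]
ee_rot: [0.0, -0.001, 1.0, 0.0]
contact_force: [0.4, 0.2, -0.1]
width: 0.0851
gripper_force: 0.0
[ 0.59076864 -0.20719393  0.20544176]
```

View pics/t3.png

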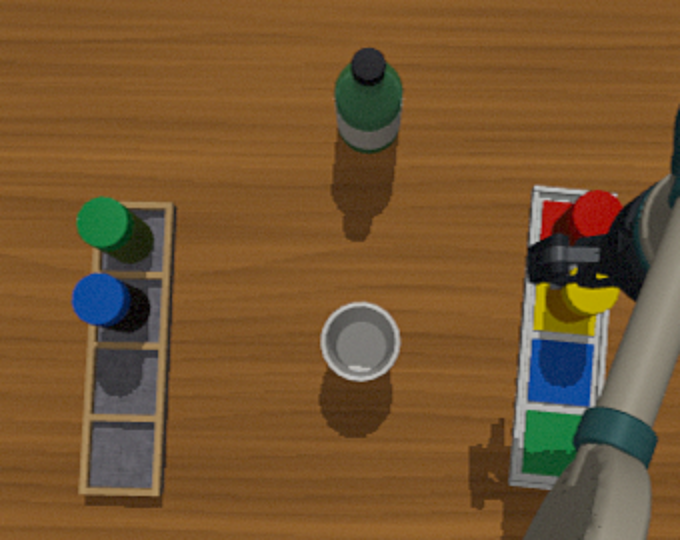

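Green (lid at (105,223)) and blue (100,300 in the crop) stand in the two far places, and nothing else has moved. Grip yellow.

```bash
python3 -m handwheel '[[0,-0.002,0.025,0],[0,0,0.035,0],[0,0,0.035,0],[0,0,0.025,0],[0,0,0.01,0]]'
python3 -m handwheel '[[0,0,0,0],[0,0,0,0],[0,0,0,0],[0,0,0,0]]'
python3 -m handwheel '[[0,0,0,0],[0,0,0,0],[0,0,0,0],[0,0,0,0],[0,0,0,0]]' 0.03 40
python3 -m handwheel '[[0,0,0,0],[0,0,0,0],[0,0,0,0]]'
```

```text
clock: 19.25
position: [0.5883, -0.2085, 0.0714]
ee_rot: [-0.003, -0.001, 1.0, 0.002]
contact_force: [-0.6, -0.1, 0.4]
width: 0.085
gripper_force: 0.0
clock: 19.58
position: [0.5922, -0.2108, 0.0775]
ee_rot: [0.002, -0.001, 1.0, -0.001]
contact_force: [-0.8, -0.9, -0.2]
width: 0.0852
gripper_force: 0.0
clock: 20.0
position: [0.591, -0.2105, 0.0762]
ee_rot: [0.001, -0.001, 1.0, -0.0]
contact_force: [-0.2, -0.3, 4.8]
width: 0.0433
gripper_force: 40.5
clock: 20.25
position: [0.5911, -0.2104, 0.0761]
ee_rot: [0.001, -0.001, 1.0, -0.0]
contact_force: [-0.3, -0.4, 4.7]
width: 0.0435
gripper_force: 40.6
```

```bash
python3 -m handwheel '[[0,0,-0.02,0],[0,0,-0.035,0],[0,0,-0.04,0],[0,0,-0.035,0],[0,0,0,0]]'
python3 -m handwheel '[[0.003,0.016,0,0],[0.006,0.029,0,0],[0.006,0.029,0,0],[0.006,0.029,0,0],[0.006,0.029,0,0]]'
python3 -m handwheel '[[0.006,0.029,0,0],[0.006,0.029,0,0],[0.006,0.029,0,0],[0.006,0.029,0,0],[0.006,0.029,0,0]]'
python3 -m handwheel '[[0.006,0.029,0,0],[0.006,0.029,0,0],[0.006,0.029,0,0],[0.006,0.029,0,0],[0.003,0.018,0,0]]'
python3 -m handwheel '[[0,0,0,0],[0,0,0,0],[0,0,0,0],[0,0,0,0],[0,0,0,0]]'
```

```text
clock: 20.67
position: [0.5943, -0.212, 0.2129]
ee_rot: [0.006, -0.001, 1.0, -0.003]
contact_force: [1.1, -0.8, -1.2]
width: 0.0435
gripper_force: 41.0
clock: 21.08
position: [0.5615, -0.0762, 0.203]
ee_rot: [-0.002, -0.0, 1.0, 0.001]
contact_force: [1.3, 0.9, -2.2]
width: 0.0437
gripper_force: 41.0
clock: 21.5
position: [0.531, 0.0685, 0.2032]
ee_rot: [-0.002, -0.001, 1.0, 0.0]
contact_force: [0.2, 0.3, -2.3]
width: 0.0433
gripper_force: 41.0
clock: 21.92
position: [0.5032, 0.2034, 0.2032]
ee_rot: [-0.002, -0.001, 1.0, 0.0]
contact_force: [0.6, -0.6, -1.7]
width: 0.0435
gripper_force: 41.0
clock: 22.33
position: [0.5062, 0.1996, 0.2049]
ee_rot: [-0.0, 0.0, 1.0, -0.0]
contact_force: [-0.3, -0.2, -1.2]
width: 0.0434
gripper_force: 41.0
```

```bash
python3 -m handwheel '[[-0.002,0,0.02,0],[0,0,0.03,0],[0,0,0.03,0],[0,0,0.02,0],[0,0,0.01,0]]'
python3 -m handwheel '[[0,0,0.008,0],[0,0,0.006,0],[0,0,0,0],[0,0,0,0],[0,0,0,0]]'
python3 -m handwheel '[[0,0,0.003,0],[0,0,0,0],[0,0,0,0],[0,0,0,0]]'
python3 -m handwheel '[[0,0,0.001,0],[0,0,0,0],[0,0,0,0]]'
```

```text
clock: 22.75
position: [0.5065, 0.1992, 0.0925]
ee_rot: [-0.003, 0.0, 1.0, -0.001]
contact_force: [-0.7, -0.7, -2.0]
width: 0.0432
gripper_force: 41.0
clock: 23.17
position: [0.5091, 0.2009, 0.0824]
ee_rot: [0.001, -0.001, 1.0, 0.0]
contact_force: [0.6, 0.8, -1.7]
width: 0.0432
gripper_force: 41.0
clock: 23.5
position: [0.5082, 0.2007, 0.0785]
ee_rot: [0.0, -0.001, 1.0, 0.0]
contact_force: [0.0, 0.1, -1.2]
width: 0.0434
gripper_force: 41.0
clock: 23.75
position: [0.5081, 0.2007, 0.0773]
ee_rot: [-0.0, -0.001, 1.0, 0.0]
contact_force: [-0.5, 0.6, -1.9]
width: 0.0434
gripper_force: 41.0
```

```bash
python3 -m handwheel '[[0,0,0.001,0],[0,0,0,0],[0,0,0,0]]'
python3 -m handwheel '[[0,0,0,0],[0,0,0,0],[0,0,0,0],[0,0,0,0],[0,0,0,0]]' 0.085
python3 -m handwheel '[[0,0,-0.02,0],[0,0,-0.04,0],[0,0,-0.04,0],[0,0,-0.03,0],[0,0,0,0]]'
python3 -m handwheel '[[-0.011,-0.032,0,0],[-0.011,-0.032,0,0],[-0.011,-0.032,0,0],[-0.011,-0.032,0,0],[-0.011,-0.032,0,0]]'
python3 -m handwheel '[[-0.011,-0.032,0,0],[-0.011,-0.032,0,0],[-0.011,-0.032,0,0],[-0.011,-0.032,0,0],[-0.011,-0.032,0,0]]'
python3 -m handwheel '[[-0.011,-0.032,0,0],[-0.011,-0.032,0,0],[-0.011,-0.032,0,0],[0,0,0,0],[0,0,0,0]]'
python3 -m handwheel '[[0,0,0,0],[0,0,0,0],[0,0,0,0],[0,0,0,0]]'
```

```text
clock: 24.0
position: [0.5083, 0.2007, 0.0771]
ee_rot: [0.0, -0.001, 1.0, 0.0]
contact_force: [-2.2, 0.3, 6.1]
width: 0.0435
gripper_force: 41.5
clock: 24.42
position: [0.5082, 0.2006, 0.0762]
ee_rot: [-0.0, -0.001, 1.0, 0.0]
contact_force: [-0.7, 0.5, 0.6]
width: 0.085
gripper_force: 0.0
clock: 24.83
position: [0.5121, 0.2017, 0.2132]
ee_rot: [0.007, -0.001, 1.0, 0.002]
contact_force: [1.1, -0.1, 0.3]
width: 0.0848
gripper_force: 0.0
clock: 25.25
position: [0.5634, 0.0393, 0.2058]
ee_rot: [-0.0, -0.001, 1.0, 0.0]
contact_force: [0.3, -0.3, -0.3]
width: 0.0854
gripper_force: 0.0
clock: 25.67
position: [0.6186, -0.1208, 0.2055]
ee_rot: [-0.0, -0.0, 1.0, 0.0]
contact_force: [-0.2, 0.0, 0.5]
width: 0.0848
gripper_force: 0.0
clock: 26.08
position: [0.6516, -0.217, 0.2047]
ee_rot: [-0.001, 0.001, 1.0, 0.0]
contact_force: [-0.5, 0.6, -1.1]
width: 0.0852
gripper_force: 0.0
clock: 26.42
position: [0.6515, -0.2138, 0.2066]
ee_rot: [0.0, -0.001, 1.0, 0.0]
contact_force: [0.1, 0.1, -0.4]
width: 0.0851
gripper_force: 0.0
```

Now red: grip, lift and carry to the near place (0.442, 0.200).

```bash
python3 -m handwheel '[[0,-0.002,0.025,0],[0,0,0.035,0],[0,0,0.035,0],[0,0,0.025,0],[0,0,0.012,0]]'
python3 -m handwheel '[[0,0,0,0],[0,0,0,0],[0,0,0,0],[0,0,0,0]]'
python3 -m handwheel '[[0,0,0,0],[0,0,0,0],[0,0,0,0],[0,0,0,0],[0,0,0,0]]' 0.03 40
python3 -m handwheel '[[0,0,0,0],[0,0,0,0],[0,0,0,0]]'
```

```text
clock: 26.83
position: [0.6494, -0.2153, 0.0706]
ee_rot: [-0.003, -0.001, 1.0, 0.001]
contact_force: [-0.2, 0.3, -0.0]
width: 0.0846
gripper_force: 0.0
clock: 27.17
position: [0.6532, -0.2177, 0.0768]
ee_rot: [0.002, -0.001, 1.0, -0.001]
contact_force: [0.1, 0.1, 0.4]
width: 0.0848
gripper_force: 0.0
clock: 27.58
position: [0.652, -0.2173, 0.0752]
ee_rot: [0.001, -0.001, 1.0, -0.0]
contact_force: [-0.6, 0.3, 4.8]
width: 0.0431
gripper_force: 38.4
clock: 27.83
position: [0.652, -0.2172, 0.0751]
ee_rot: [0.0, -0.001, 1.0, -0.0]
contact_force: [-0.9, 0.7, 5.5]
width: 0.0433
gripper_force: 38.5
```

```bash
python3 -m handwheel '[[0,0,-0.02,0],[0,0,-0.035,0],[0,0,-0.04,0],[0,0,-0.035,0],[0,0,0,0]]'
python3 -m handwheel '[[0.006,0.014,0,0],[0.015,0.029,0,0],[0.015,0.029,0,0],[0.015,0.029,0,0],[0.015,0.029,0,0]]'
python3 -m handwheel '[[0.015,0.029,0,0],[0.015,0.029,0,0],[0.015,0.029,0,0],[0.015,0.029,0,0],[0.015,0.029,0,0]]'
python3 -m handwheel '[[0.015,0.029,0,0],[0.015,0.029,0,0],[0.015,0.029,0,0],[0.015,0.029,0,0],[0.010,0.026,0,0]]'
python3 -m handwheel '[[0,0,0,0],[0,0,0,0],[0,0,0,0],[0,0,0,0],[0,0,0,0]]'
```

```text
clock: 28.25
position: [0.6553, -0.2188, 0.2123]
ee_rot: [0.007, -0.001, 1.0, -0.003]
contact_force: [0.3, -0.3, -0.6]
width: 0.0431
gripper_force: 39.6
clock: 28.67
position: [0.584, -0.0861, 0.2027]
ee_rot: [-0.001, -0.0, 1.0, 0.0]
contact_force: [0.2, 0.6, -2.6]
width: 0.0432
gripper_force: 39.5
clock: 29.08
position: [0.5087, 0.0588, 0.2031]
ee_rot: [-0.001, -0.0, 1.0, 0.0]
contact_force: [0.8, 1.6, -1.9]
width: 0.0436
gripper_force: 39.5
clock: 29.5
position: [0.4376, 0.2008, 0.2032]
ee_rot: [-0.001, -0.001, 1.0, -0.0]
contact_force: [1.2, -1.3, -2.3]
width: 0.0434
gripper_force: 39.5
clock: 29.92
position: [0.4406, 0.1986, 0.204]
ee_rot: [-0.0, 0.0, 1.0, -0.0]
contact_force: [-0.0, 0.7, -2.1]
width: 0.0435
gripper_force: 39.7
```

```bash
python3 -m handwheel '[[-0.001,0,0.02,0],[0,0,0.03,0],[0,0,0.03,0],[0,0,0.02,0],[0,0,0.01,0]]'
python3 -m handwheel '[[0,0,0.008,0],[0,0,0.006,0],[0,0,0,0],[0,0,0,0],[0,0,0,0]]'
python3 -m handwheel '[[0,0,0.003,0],[0,0,0,0],[0,0,0,0],[0,0,0,0]]'
python3 -m handwheel '[[0,0,0.001,0],[0,0,0,0],[0,0,0,0]]'
```

```text
clock: 30.33
position: [0.4398, 0.198, 0.0915]
ee_rot: [-0.002, 0.0, 1.0, -0.001]
contact_force: [-0.3, 0.7, -1.8]
width: 0.0434
gripper_force: 39.7
clock: 30.75
position: [0.442, 0.1997, 0.0811]
ee_rot: [0.001, -0.0, 1.0, 0.0]
contact_force: [0.2, 0.5, -2.6]
width: 0.0435
gripper_force: 39.7
clock: 31.08
position: [0.4413, 0.1996, 0.0776]
ee_rot: [0.0, -0.001, 1.0, 0.0]
contact_force: [-0.3, -0.7, -1.2]
width: 0.0435
gripper_force: 39.7
clock: 31.33
position: [0.4411, 0.1996, 0.0763]
ee_rot: [0.0, -0.001, 1.0, 0.0]
contact_force: [-0.6, -0.2, -1.4]
width: 0.043
gripper_force: 39.7
```

Seat, release, retreat upward and back toward the robot, then inspect.

```bash
python3 -m handwheel '[[0,0,0.001,0],[0,0,0,0],[0,0,0,0]]'
python3 -m handwheel '[[0,0,0,0],[0,0,0,0],[0,0,0,0],[0,0,0,0],[0,0,0,0]]' 0.085
python3 -m handwheel '[[0,0,-0.02,0],[0,0,-0.04,0],[0,0,-0.04,0],[0,0,-0.04,0],[0,0,0,0]]'
python3 -m handwheel '[[0.03,0,0,0],[0.03,0,0,0],[0.03,0,0,0],[0.03,0,0,0],[0,0,0,0]]'
python3 -m handwheel '[[0,0,0,0],[0,0,0,0],[0,0,0,0],[0,0,0,0],[0,0,0,0]]'
python3 - <<'E'
from h import *
t=grab("top");s=grab("scene")
cv2.imwrite("pics/t4.png",cv2.resize(t[0][60:330,130:470],None,fx=2,fy=2));cv2.imwrite("pics/s4.png",s[0])
for c in HUE:
    m=mask(t[0],c,85);m[:,260:]=0;m=cv2.morphologyEx(m,cv2.MORPH_OPEN,cv2.getStructuringElement(2,(17,17)))
    for b in blobs(m,250): print(c,b[1].round(1),b[0],plane(b[1],t,.108).round(4))
E
```

```text
clock: 31.58
position: [0.4413, 0.1997, 0.0761]
ee_rot: [0.0, -0.001, 1.0, 0.0]
contact_force: [-0.8, -0.3, 5.0]
width: 0.0431
gripper_force: 40.1
clock: 32.0
position: [0.4412, 0.1996, 0.0752]
ee_rot: [-0.0, -0.001, 1.0, 0.0]
contact_force: [-0.4, -0.4, -0.1]
width: 0.0852
gripper_force: 0.0
clock: 32.42
position: [0.4457, 0.201, 0.223]
ee_rot: [0.008, -0.001, 1.0, 0.002]
contact_force: [0.7, 1.1, 0.6]
width: 0.0853
gripper_force: 0.0
clock: 32.83
position: [0.3147, 0.1984, 0.2144]
ee_rot: [-0.003, -0.001, 1.0, -0.001]
contact_force: [-0.3, -1.1, -0.5]
width: 0.0847
gripper_force: 0.0
clock: 33.25
position: [0.3221, 0.1995, 0.2152]
ee_rot: [-0.0, -0.0, 1.0, 0.0]
contact_force: [0.8, -0.5, -0.9]
width: 0.0852
gripper_force: 0.0
green [180.6 170.8] [169 159  24  25 475] [0.64   0.2023 0.108 ]
blue [178.9 209. ] [167 197  25  25 507] [0.5752 0.2018 0.108 ]
yellow [177.4 249.3] [164 236  27  27 575] [0.5084 0.2009 0.108 ]
red [175.7 290.2] [163 277  26  28 569] [0.4419 0.2003 0.108 ]
```

View pics/t4.png

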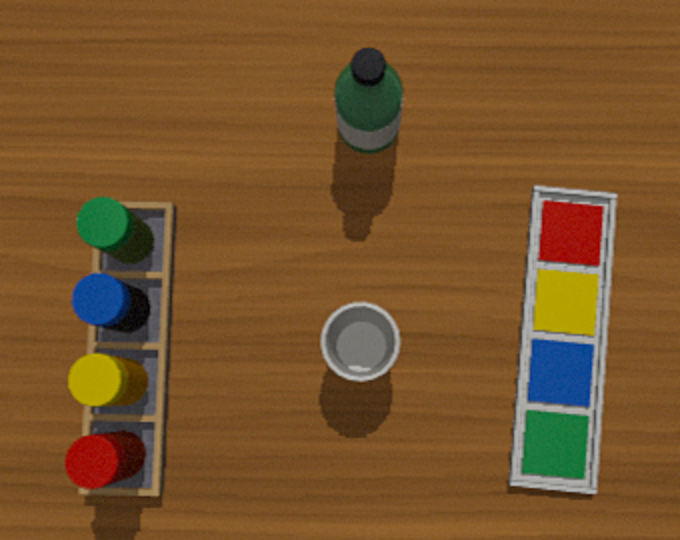

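View pics/s4.png

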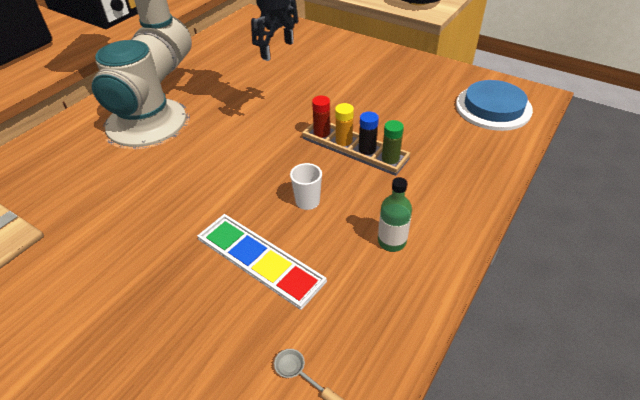

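Both views show the four jars upright in the rack. Red is nearest at (321,115) in the scene view, then yellow, blue, and green farthest at (393,140). Each is within about 3 mm of its place centre, the tray is empty, the bottle hasn't moved, and the arm is clear. Handing in.

```bash
python3 -c "
from rig import ticket
print(ticket.sign_off())"
```

```text
the job is handed in; nothing more can be done
None
```

The job is handed in (the interface returned no verdict): all four jars stand upright in the rack in reverse order, far to near green, blue, yellow, red, each measured within about 3 mm of its place's centre, with the oil bottle unmoved and about 33 s used.

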